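# Park the red index plunger on the setter's stand

### The job

Two small index stands stand on the jeweller's bench, each with its dial locked by a sprung plunger. Free the dial of the stand with the red handle: pull the red wing handle straight up, give it about a quarter turn either way and lower it so that its cross pin settles in the brass rest notch and the plunger stays up by itself when you let go. Leave the black-handled plunger locked.

Things in the scene. Friction and masses are not known exactly. Their poses are not given: they have to be found in the camera images.
- red_grip (a point): Centre of the red wing handle: upright flat bar 46 mm long (own x), 12 thick (y), 34 high (z up), on the vertical plunger axis; grip from above across y. Plunger down: centre 95 mm above the bench, bar 78 to 112 mm. Under it a round housing 38 mm across, top at 65 mm; beside it, 78 mm along x, a 92 mm dial with pearls, 46 mm high. Stands are fixed; red and black may swap places.
- red_lift (a joint): How far the red plunger is pulled up, m: 0 down and locked, 0.024 upper stop. A spring pulls it down with 5 N at 0, 10 N at the top. Its cross pin clears the raised lips beside its slot above 0.015; resting in the brass notch it reads 0.011.
- red_twist (a joint): Turn of the red handle about its vertical axis, rad, positive counter-clockwise from above; 0: cross pin in its slot; stops at -1.75 and 1.75. Turns only once lifted over the lips. The brass rest notch, 4 mm below the lips, takes the pin anywhere from 1.05 rad to the stop, either way; let go short of that, it stays on the lip or springs back into the slot.
- black_lift (a joint): The same as red_lift, for the plunger with the black wing handle on the other, otherwise alike stand: a bystander, to stay at 0.

How it is judged (in metres and radians):
At the end, for the whole second after the job is handed in: The red plunger rests by itself in its notch: red_lift between 9 and 13.2 mm and still, red_twist more than 0.75 rad either way; the black plunger is down (black_lift under 4 mm) (value of joint red_lift between 0.009 and 0.0132 m and (value of joint red_twist above 0.75 rad or value of joint red_twist below -0.75 rad) and velocity of joint red_lift between -0.01 and 0.01 m/s and value of joint black_lift below 0.004 m); the robot touches nothing.
It fails at once if the black plunger is pulled out of its lock (6 mm or more) (value of joint black_lift above 0.006 m).
It also fails if it takes over 35 s, if anything falls off the work surface, if the arm or the gripper's body presses on something with over 40 N, if the wrist force passes 120 N, or if a joint passes its speed limit or range.

### The arm

A 6-joint arm with a two-finger parallel gripper is mounted at the origin on the work surface. World frame = base frame: x ahead of the robot, y to its left, z up, the work surface at z = 0. Lengths are in mm, angles in rad, forces in N, time in s.
With the tool pointing down it reaches from about 350 to 850 mm from the base axis. Payload 8.1 kg.
Tool frame: the origin (TCP) lies midway between the tips of the shut fingers; the grasp point (between the pads) lies 19 mm behind it; z points along the fingers, y is the line along which they close (so a half turn about z gives the same grasp; the last joint's range is limited). The gripper opens to 85 mm and grips with 20 to 120 N. Pads are 22 mm wide; open, the fingers measure 114 mm over their backs; the gripper's body (76 mm by 85 mm) begins 54 mm behind the grasp point. The pads swing forward as they close: fully open they stand 13 mm farther back than shut.
Start: joints at [1.2, 0.13, 1.488, -0, 1.523, -0.085], TCP at [169.133, 575.673, 231.292] pointing down, gripper open.
Joint ranges: [-2.96, 2.96], [-0.89, 2.26], [0.02, 2.5], [-1.34, 4.48], [0, 2.73], [-2.66, 2.66]. Speed limits (rad/s): [2.39, 2.39, 2.79, 3.14, 3.14, 3.14].

### API

Orientations are given as a rotation vector (axis times angle).
In Python, from bench import * gives the robot as it stands. The module is installed in compiled form; this text tells all that it offers.
- The arm moves only by the shell command python3 -m pendant 'ROWS' [OPENING] [FORCE]. ROWS is JSON, a list of rows, each an object with "translation": the shift along the tool's x, y, z in mm, a list of three; "turn": the turn about the tool's z in rad. A call has exactly 8 rows; each row is the pose to reach, as a shift and turn from the pose commanded when the call began, along the tool's axes at that moment; what a row does not reach only later rows make up. A row lasts 1/12 s, in which the tool goes at most 41.7 mm and 7.16 degrees, less where a joint would pass 70% of its speed; a pose out of reach is approached as far as the arm can. A call with a gripper value outside its range is refused whole. OPENING is the gripper command: -1 is fully open, 1 is shut, values between are in proportion, set as the call begins (- or left out, the last holds). The fingers move at their own pace and stop on an object; FORCE is the grip in N (left out, the last holds). Time passes only in rows, so rows that repeat a pose let the fingers close, or fill a call up. It gives the time, the measured TCP pose, the force, the opening and the grip force at its end, in the units of the state.
- get_state(): the state, without advancing time (a new reading comes with each control period).
- capture(name): name is "scene" or "top"; returns the picture (420x560x3 uint8, blue, green, red); there is no depth.
- camera_model(name): a dict with "mtx" (3x3 intrinsics, pixels), "xyz" and "attitude" of the camera in the world. Camera axes: x right, y up, looking along -z (the intrinsics and any distortion apply to the point x, -y, -z); pixel columns grow to the right and rows downward; lengths in mm; the calibration is good to about 2 mm. A picture is of the moment at which its call begins. camera_model takes no time and is no camera call.
- job_done(): hands the job in; it is judged then, once.
The state is a dict: "t": time; "joints": joint angles; "qd": joint speeds; "joint_efforts": joint torques, N m; "position": TCP position; "eef_rot": TCP orientation; "wrist_force": force on the tool from outside, world axes, zero at the start; "moment": the same for the moment, N m; "grip_width": finger opening in mm; "grip_force": force on a finger pad.
Only numpy, scipy, OpenCV 4.12 (cv2) and the standard library are available. Lean on these libraries where they do the work, as an engineer would, in place of code of your own. Each camera call takes 0.05 s, during which the arm holds its last target. There are 200 camera calls.

## Working session

There is one attempt and no reset: what is moved stays moved. The work goes in short steps, Python scripts to look and compute and a shell command to move; the robot and the scene stay as the last step left them, time stands still between calls to the robot, and variables do not carry over. Pictures are saved under pics/ and viewed, at most 10 in all, crops included, and the job is handed in when it is done.

```bash
mkdir -p pics
python3 - <<'E'
from bench import *
import cv2
for n in("scene","top"):
    cv2.imwrite(f"pics/{n}0.png",capture(n)); print(n,camera_model(n))
print(get_state())
E
```

```text
scene {'mtx': array([[520.77170968,   0.        , 276.43519021],
       [  0.        , 520.77170968, 211.95620632],
       [  0.        ,   0.        ,   1.        ]]), 'xyz': array([862.1468121 , 439.5323009 , 708.65383646]), 'attitude': array([0.29774951, 0.9007995 , 2.41111864])}
top {'mtx': array([[389.15500218,   0.        , 278.25212771],
       [  0.        , 389.15500218, 209.8554078 ],
       [  0.        ,   0.        ,   1.        ]]), 'xyz': array([492.76100261,  16.00451415, 809.56955929]), 'attitude': array([ 0.03821153, -0.0543982 , -1.5893005 ])}
{'t': 0.1, 'joints': array([ 1.19960478e+00,  1.31093089e-01,  1.48917142e+00,  2.92979094e-05,
        1.52300559e+00, -8.54270776e-02]), 'qd': array([ 1.58625736e-03, -1.33065757e-03, -4.50746082e-03, -8.00546771e-06,
       -3.27318150e-04, -3.96602449e-05]), 'joint_efforts': array([ 1.84526070e-03, -5.70951748e+01, -5.01944590e+01, -1.00610266e-04,
        8.22358299e-03, -6.07335963e-06]), 'position': array([168.93802123, 575.20900393, 230.34431256]), 'eef_rot': array([-4.47295944e-01, -3.10917349e+00,  2.55581508e-03]), 'wrist_force': array([ 0.45311242, -0.89834247, -0.18533041]), 'moment': array([ 0.00412375,  0.02085838, -0.0254331 ]), 'grip_force': 0.0, 'grip_width': 85.30769829434888}
```

View pics/top0.png

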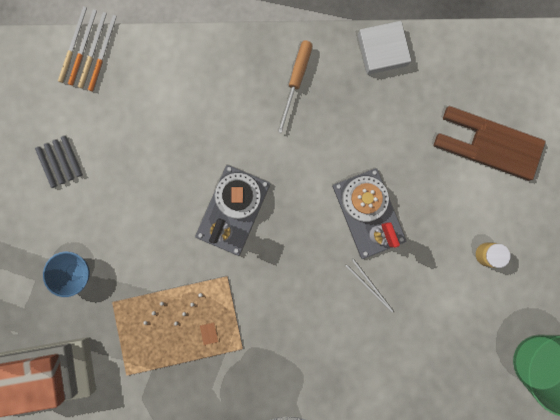

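View pics/scene0.png

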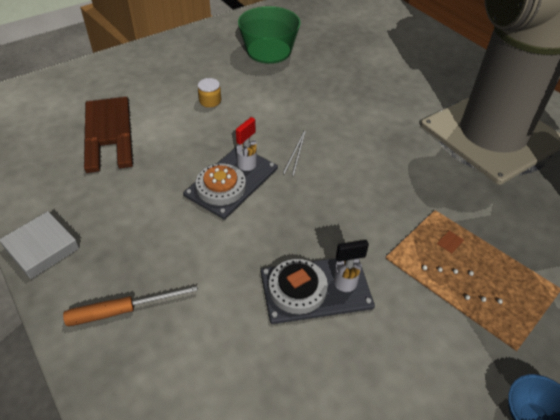

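The top view shows the red bar at about (391,236) with its dial at (367,198). The black one is at (218,231). In the scene view red is at (246,131). I'll fit the bar's box (x, y, yaw, z) to the red masks in both views.

```bash
cat > h.py <<'E'
from bench import *
import cv2, numpy as np
from scipy.spatial.transform import Rotation as R
from scipy.optimize import minimize
def proj(n,P):
    c=camera_model(n); p=R.from_rotvec(c["attitude"]).inv().apply(np.asarray(P,float)-c["xyz"])
    p=p*[1,-1,-1]; q=p@c["mtx"].T; return q[:,:2]/q[:,2:]
def mask(im,box):
    h=cv2.cvtColor(im,cv2.COLOR_BGR2HSV).astype(int); m=((h[...,0]<5)|(h[...,0]>173))&(h[...,1]>170)&(h[...,2]>40)
    o=np.zeros(m.shape,np.uint8); x0,y0,x1,y1=box; o[y0:y1,x0:x1]=m[y0:y1,x0:x1]; return o
B=np.array([[a,b,c] for a in(-23,23) for b in(-6,6) for c in(-17,17)])
def box(v): return R.from_euler('z',v[3]).apply(B)+v[:3]
def sil(n,v,S=8):
    q=cv2.convexHull(((proj(n,box(v))+.5)*S).astype(np.int32)); 
    o=np.zeros((420*S,560*S),np.uint8); cv2.fillConvexPoly(o,q,255); return cv2.resize(o,(560,420),interpolation=cv2.INTER_AREA)/255.
E
python3 - <<'E'
from h import *
M={"top":mask(cv2.imread("pics/top0.png"),(370,210,420,260)),"scene":mask(cv2.imread("pics/scene0.png"),(220,105,275,160))}
for n,m in M.items(): print(n,m.sum(),np.argwhere(m).mean(0)[::-1],cv2.boundingRect(m))
c=lambda v:sum(np.abs(sil(n,v)-M[n]).sum() for n in M)
cen=lambda v:sum(((np.argwhere(M[n]).mean(0)[::-1]-proj(n,box(v)).mean(0))**2).sum() for n in M)
best=None
for y in np.arange(0,3.1,.4):
    r=minimize(cen,[420,-190,95,y],method="Nelder-Mead")
    x=r.x;x[3]=y
    s=minimize(c,x,method="Nelder-Mead",options=dict(initial_simplex=x+np.vstack([np.zeros(4),np.diag([6,6,6,.3])])))
    if best is None or s.fun<best.fun: best=s
print(best.x,best.fun)
z=best.x.copy();z[2]=95
s=minimize(lambda v:c([v[0],v[1],95,v[2]]),[z[0],z[1],z[3]],method="Nelder-Mead",options=dict(initial_simplex=z[[0,1,3]]+np.vstack([np.zeros(3),np.diag([4,4,.15])])));print(s.x,s.fun)
# dial centre at height 46 from top image
d=minimize(lambda v:((proj("top",[[v[0],v[1],46]])[0]-[367,198])**2).sum(),[450,-150],method="Nelder-Mead").x
e=d-s.x[:2];print(d,np.hypot(*e),np.arctan2(e[1],e[0]))
st=get_state();print(R.from_rotvec(st["eef_rot"]).as_matrix().round(3))
E
```

```text
top 214 [390.22429907 234.5046729 ] (382, 223, 17, 24)
scene 324 [244.95987654 130.40740741] (236, 118, 19, 26)Traceback (most recent call last):
  File "<stdin>", line 8, in <module>
    res = _minimize_neldermead(fun, x0, args, callback, bounds=bounds,
                               **options)
    fxc = func(xc)
    fx = function(np.copy(x), *(wrapper_args + args))
  File "<stdin>", line 5, in <lambda>
  File "<stdin>", line 5, in <genexpr>
  File "h.py", line 6, in proj
    c=camera_model(n); p=R.from_rotvec(c["attitude"]).inv().apply(np.asarray(P,float)-c["xyz"])
ValueError: time passes only in moves, steps and waits
```

```bash
sed -i 's/^def proj/CM={n:camera_model(n) for n in("scene","top")}\ndef proj/; s/c=camera_model(n); p/c=CM[n]; p/' h.py
cat > fit.py <<'E'
from h import *
M={"top":mask(cv2.imread("pics/top0.png"),(370,210,420,260)),"scene":mask(cv2.imread("pics/scene0.png"),(220,105,275,160))}
c=lambda v:sum(np.abs(sil(n,v)-M[n]).sum() for n in M)
cen=lambda v:sum(((np.argwhere(M[n]).mean(0)[::-1]-proj(n,[v]).mean(0))**2).sum() for n in M)
p=minimize(cen,[420,-190,95],method="Nelder-Mead").x; print("tri",p)
best=None
for y in np.arange(0,3.1,.4):
    x=np.r_[p,y]
    s=minimize(c,x,method="Nelder-Mead",options=dict(initial_simplex=x+np.vstack([np.zeros(4),np.diag([6,6,6,.3])])))
    if best is None or s.fun<best.fun: best=s
print(best.x,best.fun)
z=best.x
s=minimize(lambda v:c([v[0],v[1],95,v[2]]),z[[0,1,3]],method="Nelder-Mead",options=dict(initial_simplex=z[[0,1,3]]+np.vstack([np.zeros(3),np.diag([4,4,.15])])));print(s.x,s.fun)
d=minimize(lambda v:((proj("top",[[v[0],v[1],46]])[0]-[367,198])**2).sum(),[450,-150],method="Nelder-Mead").x
e=d-s.x[:2];print(d,np.hypot(*e),np.arctan2(e[1],e[0]))
st=get_state();print(R.from_rotvec(st["eef_rot"]).as_matrix().round(3))
E
python3 fit.py
```

```text
tri [ 486.21197585 -198.44446615   90.89183669]
[ 4.86569771e+02 -1.98424693e+02  9.02535591e+01  4.66207447e-01] 163.39215686274508
[ 4.86686295e+02 -1.96653116e+02  4.26161545e-01] 176.42352941176472
[ 557.79161581 -167.85827219] 76.71446890875467 0.38477530907439256
[[-0.959  0.282 -0.001]
 [ 0.282  0.959 -0.002]
 [ 0.    -0.002 -1.   ]]
```

Checks: the dial sits 76.7 mm from the handle (78 expected), and its bearing of 0.385 agrees with the fitted yaw of 0.43. I take the target as (487, -197.5) with yaw 0.41. A tool turn of +2.45 keeps joint 6 near the middle of its range. I'll travel around the base first.

```bash
python3 -m pendant '[{"translation":[-37,-15,0],"turn":0.12},{"translation":[-74,-30,0],"turn":0.24},{"translation":[-111,-45,0],"turn":0.36},{"translation":[-148,-60,0],"turn":0.48},{"translation":[-185,-75,0],"turn":0.6},{"translation":[-222,-90,0],"turn":0.72},{"translation":[-259,-105,0],"turn":0.84},{"translation":[-296,-120,0],"turn":0.96}]' -0.3 60
cat > go.py <<'E'
import sys
from h import *
st=get_state(); m=R.from_rotvec(st["eef_rot"]).as_matrix()
T=np.array([float(a) for a in sys.argv[1:4]]); yaw=float(sys.argv[4])  # yaw= wanted world angle of tool y
a=np.arctan2(m[1,1],m[0,1]); turn=-((yaw-a+np.pi)%(2*np.pi)-np.pi)
print("pos",st["position"].round(1),"t",st["t"],"tool shift",(m.T@(T-st["position"])).round(1),"turn",round(turn,3),"q",st["joints"].round(2),"F",st["wrist_force"].round(1),st["grip_width"])
E
python3 go.py 487 -197.5 200 -1.161
```

```text
t: 0.77
position: [420.3, 375.5, 230.9]
eef_rot: [-1.84, -2.546, 0.001]
wrist_force: [0.0, 0.6, 0.3]
grip_width: 55.2
grip_force: 0.0
pos [420.3 375.5 230.9] t 0.7667 tool shift [-565.  -116.4   31.1] turn 1.48 q [0.64 0.03 1.59 0.   1.52 0.32] F [0.  0.6 0.3] 55.23429352094682
```

```bash
python3 -m pendant '[{"translation":[-36,-7,0],"turn":0.1},{"translation":[-72,-14,0],"turn":0.2},{"translation":[-108,-22,0],"turn":0.3},{"translation":[-144,-29,0],"turn":0.4},{"translation":[-180,-37,0],"turn":0.5},{"translation":[-216,-44,0],"turn":0.6},{"translation":[-252,-52,0],"turn":0.7},{"translation":[-288,-59,0],"turn":0.8}]'
python3 go.py 487 -197.5 200 -1.161
```

```text
t: 1.43
position: [454.9, 83.6, 231.0]
eef_rot: [-2.685, -1.63, 0.001]
wrist_force: [1.2, 0.7, 0.7]
grip_width: 55.7
grip_force: 0.0
pos [454.9  83.6 231. ] t 1.4333 tool shift [-234.5  158.3   31. ] turn 0.681 q [ 0.07 -0.25  1.85 -0.    1.54  0.55] F [1.2 0.7 0.7] 55.72103166702004
```

```bash
python3 -m pendant '[{"translation":[-33,22,0],"turn":0.1},{"translation":[-66,44,4],"turn":0.2},{"translation":[-99,66,10],"turn":0.3},{"translation":[-132,88,16],"turn":0.4},{"translation":[-165,110,22],"turn":0.5},{"translation":[-198,133,27],"turn":0.6},{"translation":[-225,152,31],"turn":0.68},{"translation":[-234.5,158.3,31],"turn":0.681}]'
python3 go.py 487 -197.5 78 -1.161
python3 - <<'E'
from h import *
for n in("scene","top"): 
    cv2.imwrite(f"pics/{n}1.png",capture(n))
a=cv2.imread("pics/scene1.png")[20:250,140:380]; b=cv2.imread("pics/top1.png")[130:330,280:480]
cv2.imwrite("pics/c1.png",np.hstack([cv2.resize(a,(400,400)),cv2.resize(b,(400,400))]))
E
```

```text
t: 2.1
position: [488.0, -199.6, 198.7]
eef_rot: [3.077, 0.634, -0.003]
wrist_force: [0.9, 0.3, 0.3]
grip_width: 55.8
grip_force: 0.0
pos [ 488.  -199.6  198.7] t 2.1 tool shift [  0.2  -2.3 120.7] turn -0.003 q [-0.48 -0.05  1.73 -0.    1.46  0.68] F [0.9 0.3 0.3] 55.83872727404626
```

View pics/c1.png

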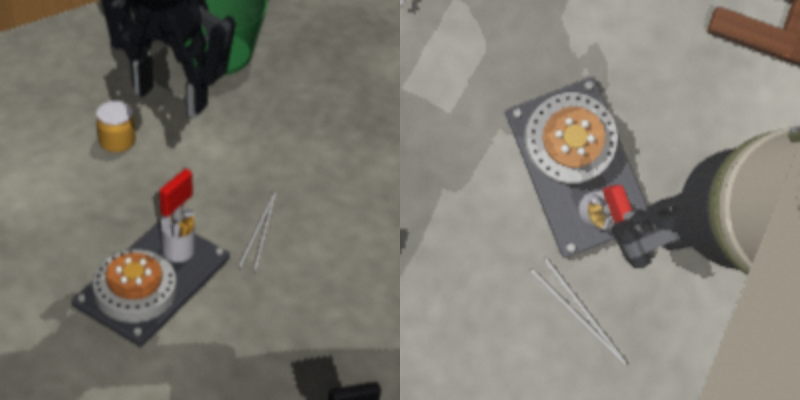

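The crop shows the open fingers above the red bar, which lies between them, with the fingertip midpoint near (172,90) in the left crop. I'll check that against the projection while descending part way.

```bash
python3 -c "
from h import *
print(proj('scene',[[488,-199.6,205],[487,-197.5,95]]),proj('top',[[487,-197.5,95]]))"
python3 -m pendant '[{"translation":[0,-1,12],"turn":0},{"translation":[0,-2,24],"turn":0},{"translation":[0,-2,36],"turn":0},{"translation":[0,-2,48],"turn":0},{"translation":[0,-2,60],"turn":0},{"translation":[0,-2,68],"turn":0},{"translation":[0,-2,72],"turn":0},{"translation":[0,-2,72],"turn":0}]'
python3 go.py 487 -197.5 78 -1.161
python3 - <<'E'
from h import *
cv2.imwrite("pics/scene2.png",capture("scene"))
a=cv2.imread("pics/scene2.png")[60:210,170:320]; cv2.imwrite("pics/c2.png",cv2.resize(a,(600,600)))
E
```

```text
[[242.2058739   77.15208845]
 [245.28981655 129.18522754]] [[390.67013481 233.69671401]]
t: 2.87
position: [487.3, -193.2, 126.8]
eef_rot: [-3.073, -0.647, 0.003]
wrist_force: [0.6, 0.3, -0.8]
grip_width: 55.1
grip_force: 0.0
pos [ 487.3 -193.2  126.8] t 2.8667 tool shift [-2.   3.9 48.8] turn 0.005 q [-0.48  0.    1.82  0.    1.32  0.68] F [ 0.6  0.3 -0.8] 55.135466309711745
```

View pics/c2.png

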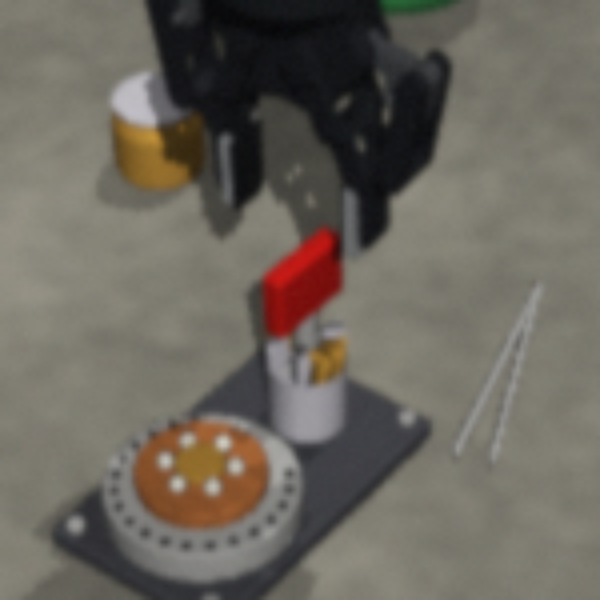

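The bar lies between the open fingers with the pads parallel to it. The offset is (-2, 3.9) mm, and I'll correct it while descending.

```bash
python3 -m pendant '[{"translation":[-1,2,2],"turn":0},{"translation":[-2,4,10],"turn":0},{"translation":[-2,4,20],"turn":0},{"translation":[-2,4,30],"turn":0},{"translation":[-2,4,40],"turn":0},{"translation":[-2,4,47],"turn":0},{"translation":[-2,4,49],"turn":0},{"translation":[-2,4,49],"turn":0}]'
python3 go.py 487 -197.5 78 -1.161
python3 -m pendant '[{"translation":[0,0,0],"turn":0},{"translation":[0,0,0],"turn":0},{"translation":[0,0,0],"turn":0},{"translation":[0,0,0],"turn":0},{"translation":[0,0,0],"turn":0},{"translation":[0,0,0],"turn":0},{"translation":[0,0,0],"turn":0},{"translation":[0,0,0],"turn":0}]' 1 60
python3 go.py 487 -197.5 78 -1.161
```

```text
t: 3.58
position: [487.1, -197.8, 78.0]
eef_rot: [-3.073, -0.647, 0.003]
wrist_force: [0.8, 0.0, -0.4]
grip_width: 55.4
grip_force: 0.0
pos [ 487.1 -197.8   78. ] t 3.5833 tool shift [ 0.  -0.3  0. ] turn 0.005 q [-0.48  0.06  1.85  0.    1.23  0.67] F [ 0.8  0.  -0.4] 55.376148494316084
t: 4.25
position: [487.3, -196.3, 80.1]
eef_rot: [-3.071, -0.647, 0.001]
wrist_force: [-7.1, 10.7, 11.1]
grip_width: 11.0
grip_force: 59.2
pos [ 487.3 -196.3   80.1] t 4.25 tool shift [-0.8  1.   2.1] turn 0.005 q [-0.48  0.06  1.85  0.    1.24  0.67] F [-7.1 10.7 11.1] 10.955462670187103
```

Grasped: the opening reads 11 mm against the 12 mm bar. The 13 N side force says the axis lies slightly toward -tool y, so I'll ease that way while lifting 20 mm.

```bash
python3 -m pendant '[{"translation":[0,-1,-2],"turn":0},{"translation":[0,-1.5,-5],"turn":0},{"translation":[0,-1.5,-9],"turn":0},{"translation":[0,-1.5,-13],"turn":0},{"translation":[0,-1.5,-17],"turn":0},{"translation":[0,-1.5,-20],"turn":0},{"translation":[0,-1.5,-20],"turn":0},{"translation":[0,-1.5,-20],"turn":0}]' 1 80
python3 go.py 487 -197.5 98 -1.161
python3 - <<'E'
from h import *
cv2.imwrite("pics/scene3.png",capture("scene"))
a=cv2.imread("pics/scene3.png")[60:210,170:320]; cv2.imwrite("pics/c3.png",cv2.resize(a,(600,600)))
E
```

```text
t: 4.92
position: [486.7, -196.0, 98.7]
eef_rot: [-3.072, -0.647, 0.001]
wrist_force: [1.0, 5.0, -9.3]
grip_width: 10.9
grip_force: 78.1
pos [ 486.7 -196.    98.7] t 4.9167 tool shift [-0.4  1.5  0.7] turn 0.005 q [-0.48  0.03  1.84  0.    1.27  0.67] F [ 1.   5.  -9.3] 10.891625962424865
```

View pics/c3.png

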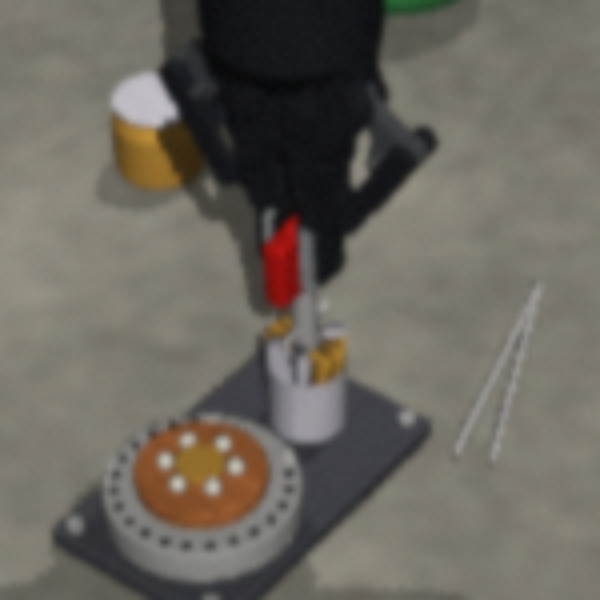

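The bar has risen with the gripper and the pull is about 9.3 N, which matches a lift of about 19–20 mm. Now the quarter turn.

```bash
python3 -m pendant '[{"translation":[0,0,0],"turn":-0.08},{"translation":[0,0,0],"turn":-0.18},{"translation":[0,0,0],"turn":-0.28},{"translation":[0,0,0],"turn":-0.38},{"translation":[0,0,0],"turn":-0.48},{"translation":[0,0,0],"turn":-0.58},{"translation":[0,0,0],"turn":-0.68},{"translation":[0,0,0],"turn":-0.75}]'
python3 go.py 487 -197.5 98 0.289; python3 -c "from h import *;print(get_state()['moment'])"
```

```text
t: 5.63
position: [486.9, -195.9, 98.6]
eef_rot: [-2.617, -1.734, -0.001]
wrist_force: [1.3, 6.2, -9.7]
grip_width: 10.7
grip_force: 78.0
pos [ 486.9 -195.9   98.6] t 5.6333 tool shift [-1.4  0.7  0.6] turn -0.69 q [-0.48  0.04  1.84  0.    1.27 -0.08] F [ 1.3  6.2 -9.7] 10.748875138133837
[ 1.01905001 -0.73471505 -0.02729349]
```

```bash
python3 -m pendant '[{"translation":[0,0,0],"turn":-0.08},{"translation":[0,0,0],"turn":-0.18},{"translation":[0,0,0],"turn":-0.28},{"translation":[0,0,0],"turn":-0.38},{"translation":[0,0,0],"turn":-0.48},{"translation":[0,0,0],"turn":-0.58},{"translation":[0,0,0],"turn":-0.66},{"translation":[0,0,0],"turn":-0.68}]'
python3 go.py 487 -197.5 89 0.289
python3 - <<'E'
from h import *
cv2.imwrite("pics/scene4.png",capture("scene"))
a=cv2.imread("pics/scene4.png")[60:210,170:320]; cv2.imwrite("pics/c4.png",cv2.resize(a,(600,600)))
E
```

```text
t: 6.3
position: [487.0, -195.7, 98.6]
eef_rot: [-1.89, -2.507, -0.002]
wrist_force: [2.7, 6.7, -9.7]
grip_width: 10.8
grip_force: 78.0
pos [ 487.  -195.7   98.6] t 6.3 tool shift [-1.7 -0.5  9.6] turn -0.01 q [-0.48  0.04  1.84  0.    1.27 -0.76] F [ 2.7  6.7 -9.7] 10.777742763332547
```

View pics/c4.png

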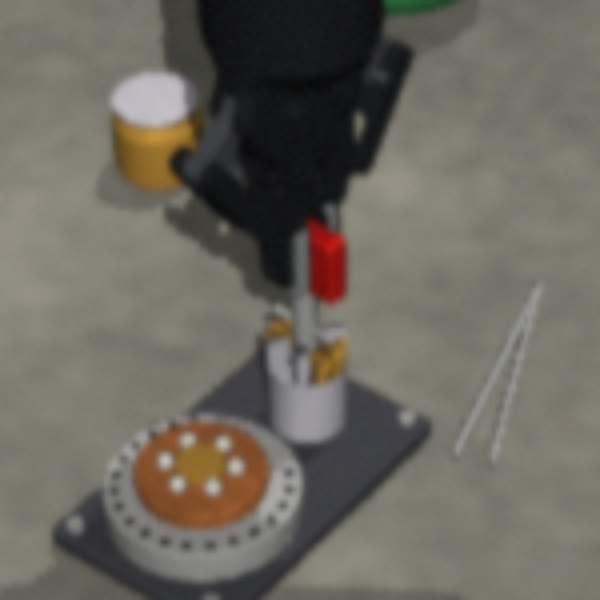

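The handle has turned about 1.43 rad with the grip. I'm lowering it into the notch, easing the side force on the way.

```bash
python3 -m pendant '[{"translation":[0.5,0,1],"turn":0},{"translation":[1,0,2.5],"turn":0},{"translation":[1,0,4],"turn":0},{"translation":[1,0,5.5],"turn":0},{"translation":[1,0,7],"turn":0},{"translation":[1,0,8.5],"turn":0},{"translation":[1,0,8.5],"turn":0},{"translation":[1,0,8.5],"turn":0}]'
python3 go.py 487 -197.5 89 0.289
```

```text
t: 7.02
position: [487.1, -195.6, 91.0]
eef_rot: [-1.897, -2.504, -0.001]
wrist_force: [1.4, 5.4, -5.1]
grip_width: 10.8
grip_force: 78.9
pos [ 487.1 -195.6   91. ] t 7.0167 tool shift [-1.8 -0.6  2. ] turn -0.015 q [-0.48  0.04  1.84  0.    1.25 -0.75] F [ 1.4  5.4 -5.1] 10.754135712300434
```

```bash
python3 -m pendant '[{"translation":[0.5,0,0.5],"turn":0},{"translation":[0.5,0,1],"turn":0},{"translation":[0.5,0,1.5],"turn":0},{"translation":[0.5,0,1.5],"turn":0},{"translation":[0.5,0,1.5],"turn":0},{"translation":[0.5,0,1.5],"turn":0},{"translation":[0.5,0,1.5],"turn":0},{"translation":[0.5,0,1.5],"turn":0}]'
python3 go.py 487 -197.5 89 0.289
```

```text
t: 7.68
position: [487.2, -195.6, 90.8]
eef_rot: [1.897, 2.503, 0.0]
wrist_force: [-3.4, 5.6, 6.9]
grip_width: 10.9
grip_force: 80.7
pos [ 487.2 -195.6   90.8] t 7.6833 tool shift [-1.7 -0.7  1.8] turn -0.015 q [-0.48  0.04  1.85  0.    1.25 -0.75] F [-3.4  5.6  6.9] 10.886887768100378
```

The force has reversed to +6.9 N and the height has stopped at 90.8, about 11 mm above the locked height of 80.1, so the pin is seated. Releasing.

```bash
python3 -m pendant '[{"translation":[0,0,0],"turn":0},{"translation":[0,0,0],"turn":0},{"translation":[0,0,0],"turn":0},{"translation":[0,0,0],"turn":0},{"translation":[0,0,0],"turn":0},{"translation":[0,0,0],"turn":0},{"translation":[0,0,0],"turn":0},{"translation":[0,0,0],"turn":0}]' -0.3
python3 -m pendant '[{"translation":[0,0,-8],"turn":0},{"translation":[0,0,-20],"turn":0},{"translation":[0,0,-40],"turn":0},{"translation":[0,0,-65],"turn":0},{"translation":[0,0,-90],"turn":0},{"translation":[0,0,-110],"turn":0},{"translation":[0,0,-120],"turn":0},{"translation":[0,0,-120],"turn":0}]'
python3 - <<'E'
from h import *
cv2.imwrite("pics/scene5.png",capture("scene"))
a=cv2.imread("pics/scene5.png")[60:210,170:320]; cv2.imwrite("pics/c5.png",cv2.resize(a,(600,600)))
print(proj("scene",box([487,-196.5,106,.41+1.43])).round(0).tolist(),cv2.boundingRect(mask(cv2.imread("pics/scene5.png"),(220,80,275,160))))
for z in (95,106,112):
    q=proj("scene",box([487,-196.5,z,.41+1.43])); print(z,q.min(0),q.max(0))
E
```

```text
t: 8.35
position: [486.8, -195.5, 89.2]
eef_rot: [-1.897, -2.504, 0.0]
wrist_force: [0.2, 0.2, 0.3]
grip_width: 55.6
grip_force: 0.0
t: 9.02
position: [488.6, -196.3, 213.5]
eef_rot: [1.893, 2.499, 0.002]
wrist_force: [-0.5, 1.0, 0.3]
grip_width: 55.8
grip_force: 0.0
[[234.0, 128.0], [233.0, 113.0], [239.0, 125.0], [238.0, 110.0], [253.0, 139.0], [252.0, 124.0], [257.0, 136.0], [257.0, 121.0]] (235, 114, 21, 25)
95 [233.68474245 115.16851032] [257.32143289 143.79623282]
106 [233.40507464 110.29035954] [257.25233314 139.17124789]
112 [233.25042736 107.59313955] [257.21413006 136.61401478]
```

View pics/c5.png

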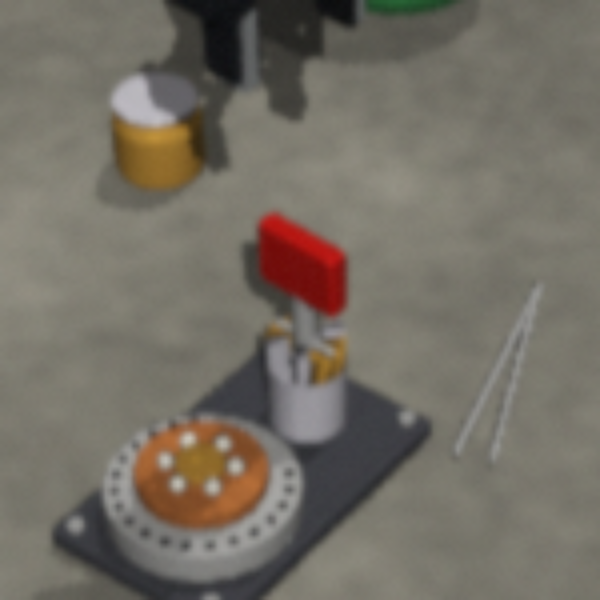

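The handle stands turned by itself. Its lower edge is at row 139, as predicted for a rest height of 106 mm (95+11), and the gripper is clear. Handing in.

```bash
python3 -c "
from bench import *
print(job_done())"
```

```text
the job is handed in; nothing more can be done
None
```

The red plunger was lifted, turned about 1.4 rad and left resting in its brass notch about 11 mm up, judging by the last picture; the black plunger was not touched, and I handed the job in at about 9 s without getting a verdict back.

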